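# Index the inspection turntable to the next notch

## Task

Press the knob of the turntable's spring plunger down to free the turntable, turn the turntable counter-clockwise (seen from above) to the very next notch, so that the next dish comes under the microscope, and let the plunger spring fully up so that the turntable is locked there. Only press and push with the fingertips; lift and carry nothing: the three dishes ride along where they lie on the turntable, and the other things on the bench stay where they are.

Things in the scene. Friction and masses are not known exactly. Their poses are not given: they have to be found in the camera images.
- stage_center (a point): Turntable: a bare aluminium disc, 164 mm across, 10 mm thick, that turns about a vertical axis above a fixed black foot. The point is the centre of its top face, 60 mm above the bench. z points up; x and y turn with the disc, and the plunger arm sticks out of the disc along -x. The whole unit stands at a different place and yaw each time.
- stage (a joint): Turn of the turntable, rad: 0 at the start (locked in a notch), growing counter-clockwise seen from above. Notches every 60 degrees (1.047 rad), about 0.015 rad of play in each. Unlocked, it turns with little friction (0.05 N m) and stays where it is left; pressing on the knob and dragging it round is enough to turn it.
- knob_top (a point): Centre of the flat top of the plunger's knob: black, round, 38 mm across, 12 mm thick, on a steel stem through the turntable's flat arm (36 mm wide, top 60 mm above the bench, end 142 mm from the axis). The point is 122 mm from the turntable's axis and 90 mm above the bench when up; it goes down with the knob and round with the turntable.
- plunger (a joint): How far the knob is pressed down, m: 0 up (locked), 0.013 on its stop. A spring pushes it up, 5 N at the top, 9 N fully down. From 10 mm down its tooth is out of the notch.
- tooth (a point): Round-nosed steel tooth of the plunger, 12 mm thick, under the arm 98 mm from the axis; it locks in notches in the rim of a fixed steel plate (216 mm across) below the disc. Let go between notches it rides under the plate with the knob about 10 mm down; it springs up by itself at a notch, from about 4 mm off.
- lens (a point): Lens of the digital microscope, the lower end of its upright black tube (36 mm across): 131 mm above the bench, 52 mm from the turntable's axis, on the side away from the knob's start. Its column stands 180 mm from the axis, 30 degrees counter-clockwise of the lens, and the screen on it reaches 360 mm high. Fixed to the turntable's foot.
- dish_a_mid (a point): Middle (half-way up) of a clear round open dish, 42 mm across and 14 mm high, 30 g, lying loose on the turntable; at the start under the microscope, holding a small green and black part.
- dish_b_mid (a point): The same for the dish with a copper strip, the next to come under the microscope (60 degrees clockwise of the first).
- dish_c_mid (a point): The same for the dish with a cork disc (60 degrees counter-clockwise of the first).
- spot_a (a point): Point on the turntable, 52 mm from its axis, where the middle of the first dish belongs (7 mm above the disc); it turns with the turntable and lies in its +x direction.
- spot_b (a point): The same for the second dish, 60 degrees clockwise.
- spot_c (a point): The same for the third dish, 60 degrees counter-clockwise.
- circuit: Loose green circuit board, 85 x 55 mm, 14 mm high, on the bench beside the turntable's foot; origin under its centre. Leave alone.
- bracket: Loose white printed bracket, 50 x 30 mm, 40 mm high, on the bench on the other side of the foot; origin under its centre. Leave alone.
- driver: Loose screwdriver, 170 mm long, lying on the bench at the left. Leave alone.
- spool: Grey plastic filament spool lying flat at the left, 180 mm across, 55 mm high; origin under its centre. Leave alone.
- jar: Clear jar with a steel lid at the right, 64 mm across, 75 mm high; origin under its centre. Leave alone.

How it is judged:
On the way, in this order (a step that is already met when the one before it is completed fails the run):
1. the plunger is pressed down with the turntable still at its first notch (value of joint plunger above 0.0095 m and value of joint stage below 0.15 rad), for 0.05 s.
2. the turntable is turned with the plunger out of the notch (value of joint stage above 0.4 rad and value of joint plunger above 0.007 m), for 0.05 s.
3. the plunger is up in the next notch (value of joint stage between 1.0072 and 1.0872 rad and value of joint plunger below 0.003 m), for 0.3 s.
At the end, for the whole second after the job is handed in: The turntable stands at the next notch counter-clockwise (60 degrees from its start, within 0.04 rad) and at rest, the plunger is up within 3 mm, every dish is within 18 mm of its spot on the turntable, and the other things are within 30 mm of where they were (all of step 3 and velocity of joint stage between -0.03 and 0.03 rad/s and not (distance between dish_a_mid and spot_a above 0.018 m) and not (distance between dish_b_mid and spot_b above 0.018 m) and not (distance between dish_c_mid and spot_c above 0.018 m) and distance of each of circuit, bracket, driver, spool, jar from where it was at the start of the episode below 0.03 m); the robot touches nothing.
It fails at once if the turntable is turned well past the next notch (value of joint stage above 1.3472 rad).
It fails at once if the turntable is turned clockwise, the wrong way (value of joint stage below -0.3 rad).
It fails at once if a dish is lifted, or pushed off its spot on the turntable (distance between dish_a_mid and spot_a above 0.018 m or distance between dish_b_mid and spot_b above 0.018 m or distance between dish_c_mid and spot_c above 0.018 m).
It fails at once if one of the other things on the bench is moved or lifted (distance of any of circuit, bracket, driver, spool, jar from where it was at the start of the episode above 0.03 m).
It also fails if it takes over 38 s, if anything falls off the work surface, if the arm or the gripper's body presses on something with over 40 N, if the wrist force passes 120 N, or if a joint passes its speed limit or range.

## Robot

A 7-joint arm with a two-finger parallel gripper is mounted at the origin on the work surface. World frame = base frame: x ahead of the robot, y to its left, z up, the work surface at z = 0. Lengths are in m, angles in rad, forces in N, time in s.
With the tool pointing down it reaches from about 0.425 to 0.825 m from the base axis. Payload 3.6 kg.
Tool frame: the origin (TCP) lies where the fingers leave the gripper's body, on its centre line; the fingertips stand 73 mm ahead of it and the grasp point (between the pads) lies 54 mm ahead of it; z points along the fingers, y is the line along which they close (so a half turn about z gives the same grasp; the last joint's range is limited). The gripper opens to 85 mm and grips with 20 to 120 N. Pads are 22 mm wide; open, the fingers measure 114 mm over their backs; the gripper's body (76 mm by 85 mm) begins 54 mm behind the grasp point. The pads swing forward as they close: fully open they stand 13 mm farther back than shut.
Start: joints at [1.165, 0.615, -0.013, 1.423, 0.008, 1.103, -0.04], TCP at [0.24, -0.604, 0.304] pointing down, gripper open.
Joint ranges: [-3.12, 3.12], [-0.3, 2.06], [-1.34, 1.32], [0.26, 2.42], [-1.36, 4.5], [0.01, 1.98], [-2.84, 2.84]. Speed limits (rad/s): [2.79, 2.79, 3.14, 3.14, 3.14, 3.14, 3.14].

## Interface

Orientations are given as a unit quaternion [x, y, z, w].
In Python, from station import arm, snapshot, camera_info, ticket gives the robot as it stands. Calls block until the motion is done:
- arm.movep(position, orientation): joint-space move of the TCP to a pose.
- arm.line_to(position, velocity=0.15, ori=None): straight line of the TCP; ori=None keeps the orientation; velocity is the mean speed in m/s.
- arm.move_j(angles): joint-space move.
- arm.move_gripper(opening, effort=None): opening from 0.0 (shut) to 1.0 (fully open); effort is the grip in N (None keeps the last); returns when the fingers have stopped.
- arm.pause(seconds).
- arm.ik(position, orientation): joint angles nearest the present ones, or None.
- snapshot(name): name is "scene" or "top" or "wrist"; returns the picture (400x640x3 uint8, blue, green, red); there is no depth.
- camera_info(name): a dict with "fx", "fy", "cx", "cy" (pixels), "R" (3x3) and "t" (3): a world point X has camera coordinates R X + t; the wrist camera has in their place "T_tool_cam" (4x4, takes a point from camera to tool coordinates, whose origin is the TCP and whose axes are the flange's). Camera axes: x right, y down, z forward; pixel columns grow to the right and rows downward; lengths in m; the calibration is good to about 2 mm. A picture is of the moment at which its call begins: read the wrist's pose just before it. camera_info takes no time and is no camera call.
A pose or a line that the arm cannot do raises arm.MotionError and nothing moves.
- ticket.finish_job(): hands the job in; it is judged then, once.
Readings, each from a call of its own:
- arm.read_time(): time.
- arm.read_joint_positions(): joint angles.
- arm.read_dq(): joint speeds.
- arm.read_effort(): joint torques, N m.
- arm.read_tool_pos(): TCP position.
- arm.read_eef_rot(): TCP orientation.
- arm.read_ft_force(): force on the tool from outside, world axes, zero at the start.
- arm.read_wrist_torque(): the same for the moment, N m.
- arm.read_opening(): opening from 0.0 (shut) to 1.0 (fully open).
- arm.read_finger_force(): force on a finger pad.
Only numpy, scipy, OpenCV 4.12 (cv2) and the standard library are available. Lean on these libraries where they do the work, as an engineer would, in place of code of your own. Each camera call takes 0.05 s, during which the arm holds its last target. There are 200 camera calls.

## Working session

There is one attempt and no reset: what is moved stays moved. The work goes in short steps, each a Python script; the robot and the scene stay as the last script left them, time stands still between calls to the robot, and variables do not carry over. Pictures are saved under pics/ and viewed, at most 10 in all, crops included, and the job is handed in when it is done.

```bash
mkdir -p pics
python3 - <<'E'
from station import arm,snapshot,camera_info
import cv2
for n in("scene","top"):
    cv2.imwrite(f"pics/{n}0.png",snapshot(n)); c=camera_info(n); print(n,c)
print(arm.read_time(),arm.read_eef_rot(),arm.read_tool_pos())
E
```

```text
scene {'fx': 471.56665845947947, 'fy': 471.56665845947947, 'cx': 323.45812012749644, 'cy': 199.98608241255366, 'R': array([[-0.53110364,  0.84725129, -0.00970416],
       [ 0.63017442,  0.38732015, -0.67295119],
       [-0.56640015, -0.36352214, -0.73962323]]), 't': array([ 0.27835606, -0.26164586,  1.7325223 ])}
top {'fx': 447.9308285562603, 'fy': 447.9308285562603, 'cx': 322.19661117376836, 'cy': 206.13802223495068, 'R': array([[-0.02816144, -0.99947847, -0.01580252],
       [-0.99831797,  0.02892318, -0.05024627],
       [ 0.05067712,  0.01436093, -0.99861183]]), 't': array([0.05008805, 0.53789953, 1.42893293])}
0.1 [ 9.82112304e-01  1.88292453e-01 -2.33438880e-04 -1.14896154e-03] [ 0.24018678 -0.60342713  0.30285282]
```

View pics/top0.png

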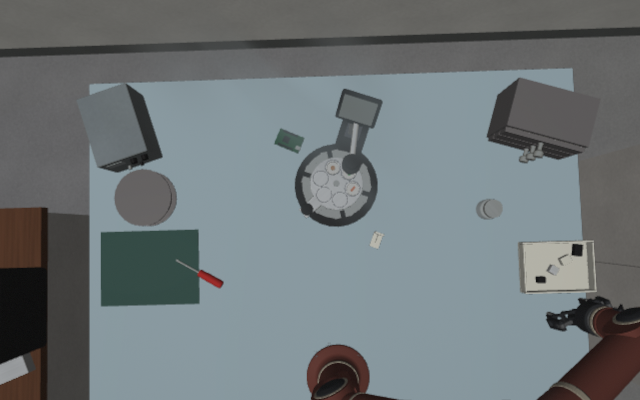

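View pics/scene0.png

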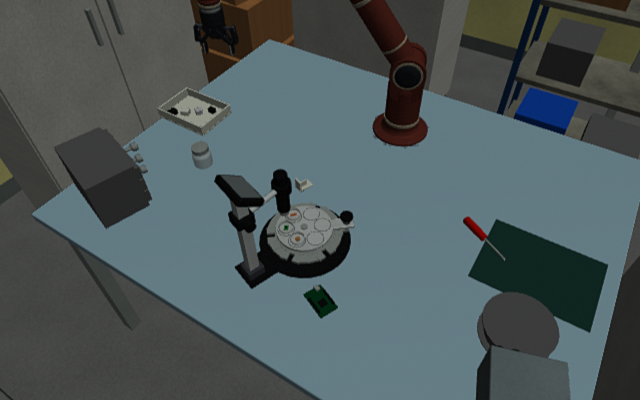

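The top view shows the turntable centred near (336,185), with the knob near (307,210) at its lower left and the microscope tube near (352,163). The scene view shows the knob near (347,216). I'll zoom into both for a precise fit.

Run:
```python
import cv2,numpy as np
a=cv2.imread("pics/top0.png")[135:235,285:385]; b=cv2.imread("pics/scene0.png")[165:285,255:365]
f=lambda i:cv2.convertScaleAbs(cv2.resize(i,(400*i.shape[1]//100,400*i.shape[0]//100),interpolation=cv2.INTER_CUBIC),alpha=1.8,beta=10)
a,b=f(a),f(b)
o=np.zeros((480,840,3),np.uint8);o[:400,:400]=a;o[:480,400:840]=b
cv2.imwrite("pics/z0.png",o[:,:800])
```

```text
(no output)
```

View pics/z0.png

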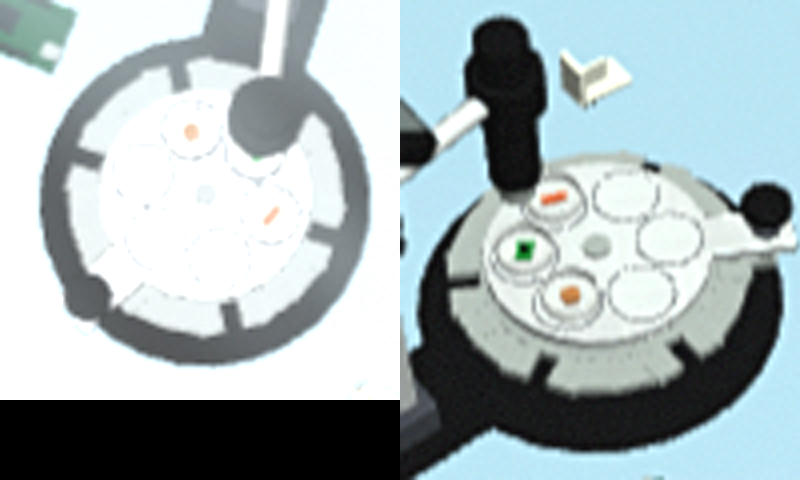

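The zoom shows, in original pixels, the hub at about (336.2,183.2) in the top view and (304.2,226.2) in the scene view. The knob is at about (307,209.2) and (346.8,216). The arm points down and left in the top view, and the cork and copper dishes are clear of it.

```bash
cat > h.py <<'E'
import numpy as np
from station import arm,snapshot,camera_info
def ray(n,u,v,z):
    c=camera_info(n);R=np.array(c["R"]);o=-R.T@c["t"]
    d=R.T@[(u-c["cx"])/c["fx"],(v-c["cy"])/c["fy"],1]
    return o+d*(z-o[2])/d[2]
E
python3 - <<'E'
from h import *
C=[ray("top",336.25,183.25,.062),ray("scene",304.25,226.25,.062)]
K=[ray("top",307,209.25,.088),ray("scene",346.75,216,.09)]
for n,c,k in zip("ts",C,K): d=k-c;print(n,c,k,np.hypot(*d[:2]),np.degrees(np.arctan2(d[1],d[0])))
import cv2
# colours in dishes
for n in("top","scene"):
    im=cv2.imread(f"pics/{n}0.png");h=cv2.cvtColor(im,cv2.COLOR_BGR2HSV)
    m=cv2.inRange(h,(0,70,60),(25,255,255));
    _,_,st,ce=cv2.connectedComponentsWithStats(m)
    for s,(u,v) in zip(st,ce):
        p=ray(n,u,v,.064);c=np.mean(C,0);d=p-c
        if np.hypot(*d[:2])<.09:print(n,s[4],p,np.hypot(*d[:2]),np.degrees(np.arctan2(d[1],d[0])))
E
```

```text
t [ 0.60687636 -0.01183684  0.062     ] [0.52717761 0.08033571 0.088     ] 0.12185101417867676 130.84895500902917
s [ 0.6076165  -0.01168968  0.062     ] [0.53180203 0.08364184 0.09      ] 0.12180284519481485 128.49424149049509
top 248541 [0.56913613 0.03736887 0.064     ] 0.062180075327637134 127.79964939016338
top 3 [6.55879193e-01 3.94312779e-06 6.40000000e-02] 0.05003611216456762 13.601895466118677
top 8 [ 0.58879839 -0.06106425  0.064     ] 0.05263950075467855 -110.51545249495051
scene 17 [ 0.58785137 -0.06417348  0.064     ] 0.05588380226630947 -110.30763338296356
scene 17 [ 0.65571486 -0.0034673   0.064     ] 0.04917328300167018 9.712756172320274
```

```bash
cat >> h.py <<'E'
from scipy.spatial.transform import Rotation as Ro
def down(deg): return (Ro.from_euler("z",deg,degrees=True)*Ro.from_quat([1,0,0,0])).as_quat()
def tcp():
    T=np.eye(4);T[:3,3]=arm.read_tool_pos();T[:3,:3]=Ro.from_quat(arm.read_eef_rot()).as_matrix();return T
def wray(T,u,v,z):
    c=camera_info("wrist");M=T@np.array(c["T_tool_cam"]);o=M[:3,3]
    d=M[:3,:3]@[(u-c["cx"])/c["fx"],(v-c["cy"])/c["fy"],1]
    return o+d*(z-o[2])/d[2]
E
python3 - <<'E'
from h import *
import cv2
arm.movep([.36,-.33,.31],down(45))
arm.movep([.505,.075,.30],down(75))
arm.move_gripper(0.0)
T=tcp();im=snapshot("wrist");np.save("T1.npy",T);cv2.imwrite("pics/w1.png",im)
c=camera_info("wrist");print(c,T.round(4),arm.read_time(),arm.read_joint_positions())
E
```

```text
{'fx': 312.58485312037243, 'fy': 312.58485312037243, 'cx': 320.89672349027575, 'cy': 200.70708151940678, 'T_tool_cam': array([[ 2.80856330e-04, -9.55586030e-01, -2.94712166e-01,
         7.46983630e-02],
       [ 9.99999633e-01,  5.06922566e-04, -6.90680328e-04,
        -7.73856522e-04],
       [ 8.09400720e-04, -2.94711864e-01,  9.55585822e-01,
        -7.06416367e-02],
       [ 0.00000000e+00,  0.00000000e+00,  0.00000000e+00,
         1.00000000e+00]])} [[ 0.2587  0.966  -0.      0.505 ]
 [ 0.966  -0.2587 -0.      0.0751]
 [-0.     -0.     -1.      0.3   ]
 [ 0.      0.      0.      1.    ]] 3.65 [ 0.10636337  0.43179129 -0.42624622  1.81840693  0.21637469  0.93726781
 -0.67586436]
```

View pics/w1.png

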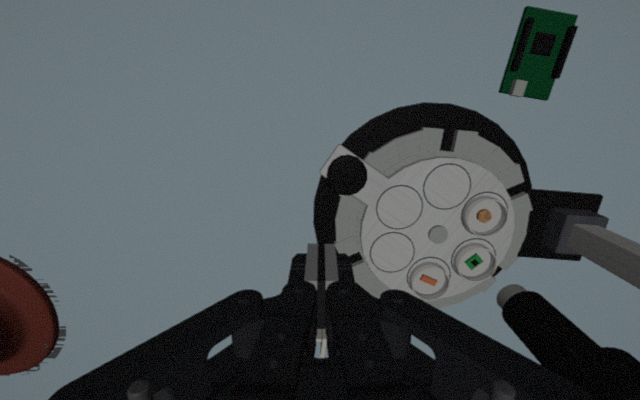

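The wrist view shows the knob centre at (347,175), the hub at (438,234), the copper strip at (428,280), the cork at (484,215) and the green part at (474,262).

Run:
```python
from h import *
import cv2
T=np.load("T1.npy");im=cv2.imread("pics/w1.png")
g=im[150:200,318:376].max(2);m=(g<40).astype(np.uint8)
_,l,st,ce=cv2.connectedComponentsWithStats(m);i=l[25,29];print(st[i],ce[i]+[318,150])
m=(l==i).astype(np.uint8);m=cv2.morphologyEx(m,cv2.MORPH_OPEN,np.ones((15,15)));M=cv2.moments(m,True);print(M["m10"]/M["m00"]+318,M["m01"]/M["m00"]+150,M["m00"])
c=wray(T,438,234,.062);k=wray(T,347,175,.09);d=k-c
print(c,k,np.hypot(*d[:2]),np.degrees(np.arctan2(d[1],d[0])))
for n,u,v in(("cu",428,280),("ck",484,215),("gr",474,262)):
    d=wray(T,u,v,.065)-c;print(n,np.hypot(*d[:2]),np.degrees(np.arctan2(d[1],d[0])))
for a in range(130,200,10):
    p=c+.122*np.array([np.cos(np.radians(a)),np.sin(np.radians(a)),0]);p[2]=.15
    q=arm.ik(p,down(75+a-130));print(a,None if q is None else np.round(q,2))
```

```text
[   0    6   49   44 1538] [342.22496749 178.29778934]
341.9878869448183 178.37685060565275 1486.0
[ 0.60991397 -0.01271182  0.062     ] [0.53043032 0.08149579 0.09      ] 0.12325876323767662 130.15457025938693
cu 0.05430627506885668 -111.54198177433119
ck 0.049600306367860184 12.169911823411766
gr 0.052292016803941084 -52.26318286369707
130 [ 0.03  0.67 -0.33  1.9   0.36  0.63 -0.79]
140 [ 0.07  0.66 -0.36  1.95  0.39  0.6  -0.64]
150 [ 0.12  0.65 -0.39  1.99  0.42  0.59 -0.47]
160 [ 0.18  0.64 -0.42  2.02  0.46  0.58 -0.29]
170 [ 0.24  0.64 -0.45  2.03  0.49  0.58 -0.11]
180 [ 0.3   0.64 -0.48  2.04  0.52  0.58  0.07]
190 [ 0.38  0.66 -0.54  2.03  0.58  0.61  0.24]
```

```bash
cat >> h.py <<'E'
C=np.array([.6087,-.0122]);A0=130.
def P(a,z,r=.122): t=np.radians(A0+a);return [C[0]+r*np.cos(t),C[1]+r*np.sin(t),z]
E
python3 - <<'E'
from h import *
arm.movep(P(0,.19),down(75))
f0=np.array(arm.read_ft_force());print(f0.round(2))
arm.line_to(P(0,.168),.08)
z=.166
while z>.143:
    arm.line_to(P(0,z),.04);f=np.array(arm.read_ft_force())-f0
    print(round(z,4),round(arm.read_tool_pos()[2],4),f.round(2))
    if f[2]>16: break
    z-=.002
print(arm.read_time())
E
```

```text
[ 0.29 -0.57  0.34]
0.166 0.1663 [-0.6   0.25 -0.28]
0.164 0.1639 [-0.97  0.24 -0.46]
0.162 0.1624 [-0.68  0.52  3.63]
0.16 0.1604 [-0.18  1.87  4.38]
0.158 0.1584 [-0.87  1.    5.48]
0.156 0.1565 [-0.12  0.88  4.95]
0.154 0.1546 [-1.33 -0.04  6.61]
0.152 0.1527 [-0.13  0.75  6.8 ]
0.15 0.1508 [-0.7   0.91  5.85]
0.148 0.1495 [-1.53  2.03 10.39]
0.146 0.1493 [-1.6   2.44 19.58]
7.35
```

Contact came at 0.163 and the stop at 0.1495, as expected. Now I'll drag the knob round while holding it on the stop.

Run:
```python
from h import *
import cv2
for a in range(4,61,4):
    arm.line_to(P(a,.1465),.06,ori=down(75+a))
    f=arm.read_ft_force();p=arm.read_tool_pos();d=p[:2]-C
    if a%12==0 or a>55:print(a,np.round(p,4),round(np.degrees(np.arctan2(d[1],d[0]))-A0,2),np.round(f,1),arm.read_time())
T=tcp();im=snapshot("wrist");np.save("T2.npy",T);cv2.imwrite("pics/w2.png",im)
```

```text
12 [0.5141 0.0646 0.1493] 10.94 [-2.8  1.6 17.6] 8.225
24 [0.5001 0.0429 0.1493] 23.1 [-2.6  1.2 21.1] 9.1
36 [0.4911 0.0185 0.1492] 35.35 [-3.8  0.9 23.1] 9.975
48 [ 0.4874 -0.0072  0.1492] 47.65 [-4.5  0.1 24.3] 10.85
56 [ 0.4882 -0.0246  0.1492] -304.11 [-4.2  0.8 24.4] 11.4333
60 [ 0.4894 -0.0332  0.1492] -300.0 [-3.8 -0.6 23.8] 11.725
```

View pics/w2.png

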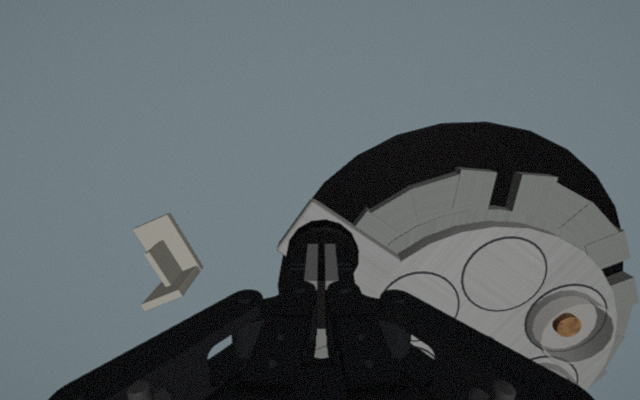

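The wrist view shows the arm and knob carried round with the fingertips still on the knob at (320,240), and the bracket untouched. Next I'll lift straight up and check.

Run:
```python
from h import *
import cv2
for z in(.1495,.152,.154,.157,.160,.162,.166):
    arm.line_to(P(60,z),.03);print(z,np.round(arm.read_ft_force(),1))
arm.line_to(P(60,.30),.2)
c=P(60,0);T=tcp();im=snapshot("wrist");np.save("T3.npy",T);cv2.imwrite("pics/w3.png",im)
s=snapshot("scene");cv2.imwrite("pics/s3.png",cv2.resize(s[165:285,255:385],None,fx=4,fy=4,interpolation=cv2.INTER_CUBIC))
print(arm.read_time())
```

```text
0.1495 [-0.8 -0.2  8.3]
0.152 [-0.2  0.9  7.2]
0.154 [0.6 0.  6.8]
0.157 [-0.  -0.1  5.6]
0.16 [1.7 0.6 5.1]
0.162 [ 1.5 -0.3  5. ]
0.166 [-0.2 -0.   0.2]
14.475
```

View pics/w3.png

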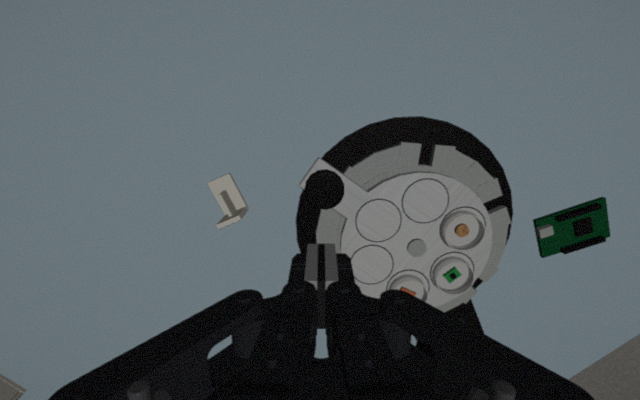

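View pics/s3.png

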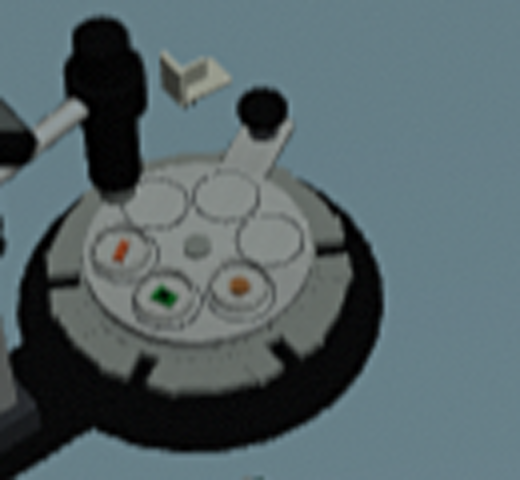

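The spring force followed the fingers all the way to the top (5 N at 0.162), so the tooth is in the notch. The pictures show the knob at (324,189) in the wrist view standing up, the copper-strip dish next in line under the microscope, and all dishes centred on their rings.

Run:
```python
from h import *
T=np.load("T3.npy");d=wray(T,324,189,.09)-wray(T,417,247,.062);print(np.hypot(*d[:2]),np.degrees(np.arctan2(d[1],d[0]))%360-A0)
from station import ticket
print(ticket.finish_job())
```

```text
0.12371913533036533 59.421336440569775
the job is handed in; nothing more can be done
None
```

The job is handed in: the turntable sits one notch counter-clockwise (measured about 59.4° by camera, against 60°), the plunger sprang fully up into the notch, and the dishes look centred on their spots, with no verdict returned.

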